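Chock the rocking finds box

TASK

The wooden finds box rocks because one of its feet, at the corner beside the wooden wedge, is worn short. With the outside of the fingers push the wedge, thin edge first, along the mat under that foot until the box no longer rocks, but not so far that the box is propped up or shoved out of its place; nothing is to be picked up or lifted, and the other things on the bench stay where they are. Then press firmly down on the lid's corner above that foot to test that it stays put, and finish while still pressing there.

Things in the scene. Friction and masses are not known exactly. Their poses are not given: they have to be found in the camera images.
- box: Closed wooden box, flat lid, plain metal corner caps: 180 mm (its x) by 240 (its y), lid top 76 above the mat, about 2 kg, loose on the 3 mm thick green mat. Origin: centre of its footprint at mat level, z up. Round feet 22 across at x = +-75, y = +-105; flat bottom 26 above the mat. It stands level on three feet; the foot at x = +75, y = -105 is worn short.
- foot (a point): Point on the mat straight below the axis of the short foot (box frame x = +75, y = -105, z = 0 mm). The foot ends 6 to 11 mm above it; how much is not known.
- corner (a point): Point on top of the lid straight above the short foot's axis (box frame x = +75, y = -105, z = 76 mm), 15 mm in from both edges; the corner nearest the wedge. Unwedged, a press of 2 to 6 N here tips the box, at most 0.05 to 0.09 rad, until the short foot meets the mat; let go, it falls back level. With the wedge snug it stays level. Press here.
- wedge: Loose wooden wedge, 60 g, flat on the mat on the box's -y side: 110 mm long (its x), 44 wide. Thin edge, 3 high, at x = +55; flat upright back, 21 high, at x = -55; even slope between. Origin: centre of its underside, z up. Thin edge starts 25 to 85 mm short of the foot's axis, up to 35 aside, up to 0.25 rad askew. Sliding it takes under 1 N; jammed under the foot, several N.
- block: Plain rectangular wooden block 90 x 40 x 20 mm lying on the mat near the wedge, nearer to the robot. Not needed. Origin: centre of its underside, long side along its x.
- brush: Brush, 160 mm long, lying on the mat beyond the wedge. Not needed. Origin at its underside, lies along its x.
- jar: Glass jar, 56 mm across, 75 mm high. Not needed. Origin: centre of its underside.
- tray: White open tray 130 x 100 x 28 mm of potsherds. Not needed. Origin: centre of its underside.
- bottle: White bottle, 64 mm across, 170 mm high. Not needed. Origin: centre of its underside.
- scoop: Wooden-handled spatula, 190 mm long, lying on the mat left of the box. Not needed. Origin at its underside, lies along its x.

How it is judged:
By the outcome, as a careful person would: the job done as asked, in the order asked, and still so for the second after the job is handed in, while the arm keeps its last pose, push and grip.
It also fails if it takes over 48 s, if anything falls off the work surface, if the arm or the gripper's body presses on something with over 40 N, if the wrist force passes 120 N, or if a joint passes its speed limit or range.

ROBOT

A 6-joint arm with a two-finger parallel gripper is mounted at the origin on the work surface. World frame = base frame: x ahead of the robot, y to its left, z up, the work surface at z = 0. Lengths are in m, angles in rad, forces in N, time in s.
With the tool pointing down it reaches from about 0.3 to 0.775 m from the base axis. Payload 14.6 kg.
Tool frame: the origin (TCP) lies at the very end of the fingers, on their centre line; the grasp point (between the pads) lies 19 mm behind it (ctrl.hold_point_z is the z of the grasp point in the tool frame, in m); z points along the fingers, y is the direction in which the jaws open and shut (so a half turn about z gives the same grasp; the last joint's range is limited). The gripper opens to 94 mm and grips with 3 to 60 N. Pads are 16 mm wide; open, the fingers measure 119 mm over their backs; the gripper's body (75 mm by 177 mm) begins 78 mm behind the grasp point.
Start: joints at [1.09, 0.3, 1.521, -0, 1.321, -0.067], TCP at [0.221, 0.504, 0.205] pointing down, gripper open.
Joint ranges: [-3.03, 3.03], [-0.79, 2.21], [0.23, 2.52], [-1.04, 4.18], [0, 3.07], [-2.55, 2.55]. Speed limits (rad/s): [2.22, 2.22, 2.57, 3.14, 3.14, 3.14].

INTERFACE

Orientations are given as [roll, pitch, yaw] about the fixed x, y, z axes, in that order (R = Rz(yaw) Ry(pitch) Rx(roll)).
In Python, from station import ctrl, cams, hand_in gives the robot as it stands.
- The arm moves only by the tool servo_tool, never from a script. Its argument "rows" is a list of rows, each a list of 7 numbers: the shift along the world's x, y, z in m, then the turn, a rotation vector about the world's x, y, z in rad, then the gripper command: -1 is shut, 1 is fully open, values between are in proportion. A call has exactly 8 rows; each row is the pose to reach, as a shift and turn from the pose measured when the call began; what a row does not reach only later rows make up. A row lasts 1/12 s, in which the tool goes at most 41.7 mm and 7.16 degrees, less where a joint would pass 70% of its speed; a pose out of reach is approached as far as the arm can. A call with a gripper value outside its range is refused whole. The fingers move at their own pace and stop on an object; "newtons" is the grip in N (left out, the last holds). Time passes only in rows, so rows that repeat a pose let the fingers close, or fill a call up. It gives the time, the measured TCP pose, the force and the opening at its end, in the units of the state.
- ctrl.get_obs(): the state, without advancing time (a new reading comes with each control period).
- cams.camera(name): name is "scene" or "side" or "wrist"; returns a dict with "image" (480x640x3 uint8, red, green, blue), "depth" (480x640 float32, m along the optical axis (not along the pixel's ray), 0 where there is no reading), "fx", "fy", "cx", "cy" (pixels), "rvec" (rotation vector, rad) and "tvec" (3), from world to camera coordinates, as OpenCV has them; the wrist camera has in their place "hand_eye" (4x4, takes a point from camera to tool coordinates, whose origin is the TCP and whose axes are the flange's). Camera axes: x right, y down, z forward; pixel columns grow to the right and rows downward; lengths in m; the calibration is good to about 2 mm. A picture is of the moment at which its call begins: read the wrist's pose just before it.
- hand_in(): hands the job in, once; it reports no verdict.
Trained networks look in a picture, given as the dict that the camera call returned (one of the last four; its "shot" number tells which), for a name from the list of things; names that differ only in an ending like _2 or _b are one class to them, and where a whole thing is asked for, a point or a joint stands for the part that bears it (a point fixed in the world has none). Each returns a list of dicts, best first, with "p" (0 to 1); they miss things now and then, are a little off and sometimes report something else, mostly with a low value. They report only what shows in the picture. A call takes as long as a camera call.
- cams.spot_in(picture, name): "box" ([left, top, right, bottom] as shares, 0 to 1, of the picture: columns of its width, rows of its height, round what is visible of it).
- cams.place_of(picture, name): "at" ([column, row] as shares, 0 to 1, of the picture: columns of its width, rows of its height: a listed point, or the origin of a listed thing).
The state is a dict: "time_s": time; "qpos": joint angles; "joint_vel": joint speeds; "tau": joint torques, N m; "ee_pos": TCP position; "eef_rot": TCP orientation; "force": force on the tool from outside, world axes, zero at the start; "moment": the same for the moment, N m; "grip_width": finger opening in m.
Only numpy, scipy, OpenCV 4.12 (cv2) and the standard library are available. Lean on these libraries where they do the work, as an engineer would, in place of code of your own. Each camera call takes 0.05 s, during which the arm holds its last target.

## Working session

There is one attempt and no reset: what is moved stays moved. The work goes in short steps, Python scripts to look and compute and a tool call to move; the robot and the scene stay as the last step left them, time stands still between calls to the robot, and variables do not carry over. Pictures are saved under pics/ and viewed, and the job is handed in when it is done.

Besides the shell and the picture viewer there is one more tool, called after "Emit:" as name(argument=value, ...) on one line, values as JSON. servo_tool: Moves the arm, as the interface text tells. Its arguments: {"type":"object","properties":{"rows":{"type":"array"},"newtons":{"type":"number"}},"required":["rows"]}

```bash
ls; mkdir -p pics; cat > h.py <<'E'
from station import ctrl, cams, hand_in
import numpy as np, cv2
def snap(name,fn):
    c=cams.camera(name); cv2.imwrite('pics/'+fn,c['image'][:,:,::-1]); return c
def ray(c,u,v):
    R=cv2.Rodrigues(np.array(c['rvec'],float))[0]; t=np.array(c['tvec'],float).ravel()
    d=R.T@np.array([(u-c['cx'])/c['fx'],(v-c['cy'])/c['fy'],1.]); return -R.T@t,d
def atz(c,u,v,z):
    o,d=ray(c,u,v); return o+d*(z-o[2])/d[2]
def proj(c,P):
    return cv2.projectPoints(np.array(P,float).reshape(-1,1,3),np.array(c['rvec'],float),np.array(c['tvec'],float),np.array([[c['fx'],0,c['cx']],[0,c['fy'],c['cy']],[0,0,1]],float),None)[0].reshape(-1,2)
def cloud(c):
    v,u=np.mgrid[:480,:640]; z=c['depth']; R=cv2.Rodrigues(np.array(c['rvec'],float))[0]; t=np.array(c['tvec'],float).ravel()
    P=np.stack([(u-c['cx'])/c['fx']*z,(v-c['cy'])/c['fy']*z,z],-1)
    return (P-t)@R
E
python3 - <<'E'
from h import *
o=ctrl.get_obs(); print(o)
for n in ['scene','side']:
    c=snap(n,n+'0.png'); np.save(n+'0.npy',c,allow_pickle=True)
    print(n,cams_o:=ray(c,320,240))
    for k in ['box','foot','corner','wedge','block','brush']:
        r=cams.place_of(c,k); s=cams.spot_in(c,k)
        for q in r[:1]:
            u,v=q['at'][0]*640,q['at'][1]*480
            print(k,q['p'],u,v,atz(c,u,v,0.079 if k=='corner' else 0.003), [np.round(np.array(x['box'])*[640,480,640,480]) for x in s[:1]])
E
```

```text
pics
{'time_s': 0.0, 'qpos': array([ 1.09043625e+00,  3.00466825e-01,  1.52154901e+00,  5.29474648e-06,
        1.32069933e+00, -6.65726248e-02]), 'joint_vel': array([-0.00076696, -0.00040338,  0.00173611, -0.00099321,  0.00096291,
       -0.00032322]), 'tau': array([ 1.38029940e-03, -5.31812704e+01, -3.52744746e+01,  7.08764512e-02,
        2.43641669e-02, -1.14293443e-04]), 'ee_pos': array([0.22101616, 0.50336631, 0.20490224]), 'eef_rot': array([-3.14047297e+00, -7.97904609e-05,  2.72780384e+00]), 'force': array([ 0.56203999, -0.04859673, -0.20436453]), 'moment': array([ 0.02370096, -0.03864879,  0.00849291]), 'grip_width': 0.09361145977702975}
scene (array([1.06745372, 0.94811749, 1.08639718]), array([-0.3365177 , -0.65802615, -0.6736866 ]))
box 0.89 353.6 277.488 [0.51720106 0.05080464 0.003     ] [array([299., 217., 412., 318.])]
foot 0.97 306.88 259.58399999999995 [ 0.58999562 -0.06052517  0.003     ] [array([298., 219., 410., 321.])]
corner 0.66 308.032 238.8 [ 0.58803754 -0.05372108  0.079     ] [array([300., 220., 410., 318.])]
wedge 0.95 293.888 236.4 [ 0.58057194 -0.155612
[... 261 characters left out ...]
 293.])]
side (array([ 0.06303976, -0.66877827,  0.87330052]), array([ 0.42740592,  0.5844862 , -0.68974845]))
box 0.89 298.624 259.008 [0.51775541 0.0455034  0.003     ] [array([245., 199., 359., 306.])]
foot 0.62 345.088 272.01599999999996 [ 0.5833695  -0.05989726  0.003     ] [array([243., 199., 358., 301.])]
corner 0.87 350.016 249.12 [ 0.59286518 -0.06323466  0.079     ] []
wedge 0.84 369.984 292.08000000000004 [ 0.58994566 -0.14514311  0.003     ] [array([349., 277., 397., 317.])]
block 0.59 325.376 327.504 [ 0.44467533 -0.16299608  0.003     ] [array([308., 307., 345., 346.])]
brush 0.74 383.10400000000004 254.496 [ 0.698203   -0.07107247  0.003     ] [array([360., 234., 407., 273.])]
```

```bash
python3 - <<'E'
import cv2
a=cv2.imread('pics/side0.png');cv2.imwrite('pics/s1.png',cv2.resize(a[180:360,220:440],(792,648),interpolation=cv2.INTER_CUBIC)[:600])
a=cv2.imread('pics/scene0.png');cv2.imwrite('pics/c1.png',cv2.resize(a[190:330,240:430],(800,590),interpolation=cv2.INTER_CUBIC))
E
```

```text
(no output)
```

View pics/s1.png

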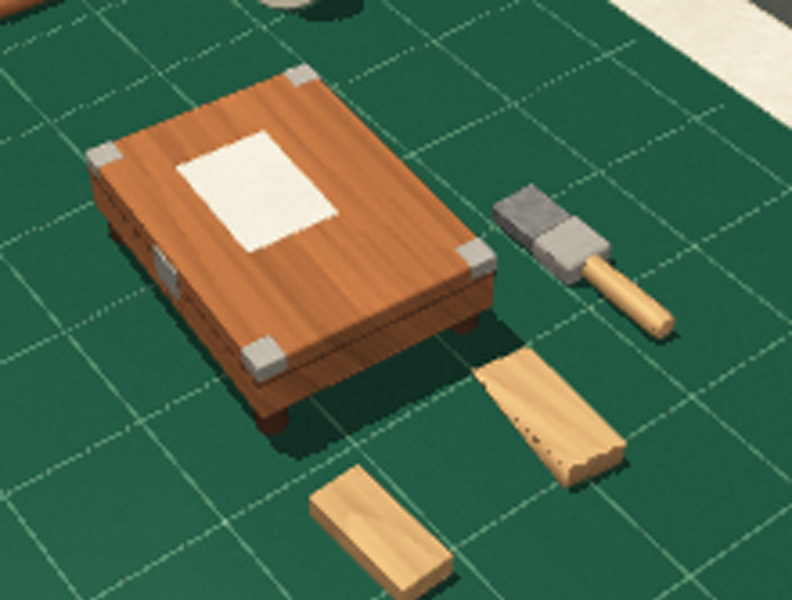

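View pics/c1.png

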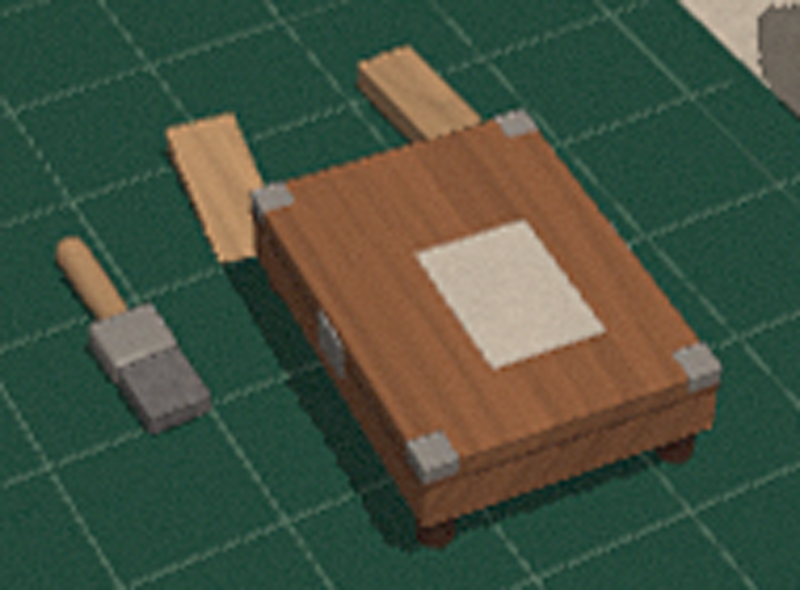

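View pics/side0.png

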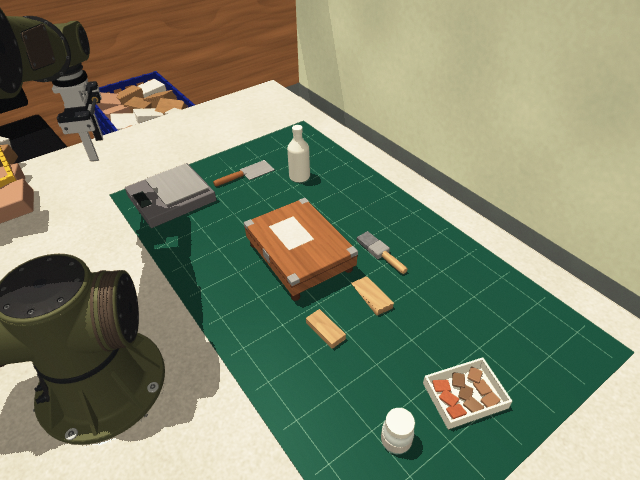

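The side view shows the box (245–359, 199–306) with the wedge at about (350–397, 277–317), thin edge toward the box. The block is nearer the robot and the brush lies beyond. Next I measure box and wedge from depth.

```bash
python3 - <<'E'
from h import *
for n in ['scene','side']:
    c=np.load(n+'0.npy',allow_pickle=True).item(); P=cloud(c); im=c['image'].astype(int)
    ok=c['depth']>0
    m=ok&(abs(P[...,0]-.5)<.18)&(abs(P[...,1]-.05)<.2)&(abs(P[...,2]-.079)<.007)
    m=cv2.morphologyEx(m.astype(np.uint8),cv2.MORPH_OPEN,np.ones((3,3)))
    pts=P[m>0][:,:2].astype(np.float32); r=cv2.minAreaRect((pts*1000)); print(n,'lid',r,np.median(P[m>0][:,2]),len(pts))
    print(cv2.boxPoints(r))
    # wedge: wood color, near
    w=ok&(abs(P[...,0]-.59)<.08)&(abs(P[...,1]+.15)<.09)&(im[...,0]>im[...,1]+15)&(im[...,0]>120)&(P[...,2]<.04)
    nlab,l,st,ce=cv2.connectedComponentsWithStats(w.astype(np.uint8)); k=1+np.argmax(st[1:,4]); w=l==k
    q=P[w]*1000; r=cv2.minAreaRect(q[:,:2].astype(np.float32)); print('wedge',r,len(q),'z',np.percentile(q[:,2],[1,10,50,90,99]))
    print(cv2.boxPoints(r))
    mm=ok&(P[...,2]<.015)&(abs(P[...,0]-.6)<.15)&(P[...,1]<-.2)&(P[...,1]>-.25); print('mat z',np.median(P[mm][:,2]))
    A=np.c_[q[:,:2],np.ones(len(q))]; 
    s=np.linalg.lstsq(A,q[:,2],rcond=None)[0]; print('slope',s)
    for k in ['foot','corner','wedge','box','block']:
        r=cams.place_of
E
```

```text
scene lid ((519.7877197265625, 48.368125915527344), (246.190185546875, 184.2095184326172), 86.12946319580078) 0.07746583224547923 5317
[[419.58383  -68.22892 ]
 [603.37317  -80.663475]
 [619.9916   164.96518 ]
 [436.20227  177.39972 ]]
wedge ((580.8770751953125, -169.86135864257812), (146.23516845703125, 48.036643981933594), 75.90876007080078) 483 z [ 0.47923952  6.081527   13.92102286 20.87110471 25.28246326]
[[ 539.7798   -234.93112 ]
 [ 586.371    -246.62643 ]
 [ 621.97437  -104.791595]
 [ 575.3832    -93.09628 ]]
mat z 0.0013337454419907085
slope [-0.02021366 -0.10838049  7.87441352]
side lid ((520.7203369140625, 46.87335968017578), (244.20855712890625, 183.26248168945312), 86.4103775024414) 0.08064189003665972 5245
[[421.62393 -69.25435]
 [604.5269  -80.72838]
 [619.8168  163.00107]
 [436.91376 174.4751 ]]
wedge ((583.3812255859375, -155.26943969726562), (111.76451110839844, 46.99832534790039), 82.98409271240234) 719 z [ 5.95149376  9.63494657 17.11760529 24.00132325 26.89533739]
[[ 553.2323  -207.86296]
 [ 599.87866 -213.60356]
 [ 613.53015 -102.67592]
 [ 566.8838   -96.93532]]
mat z 0.004784228416224034
slope [  0.0522417   -0.1488331  -37.40369701]
```

Emit:
servo_tool(rows=[[0.014,-0.029,0.006,0,0,-0.05,-1],[0.028,-0.058,0.012,0,0,-0.1,-1],[0.042,-0.087,0.018,0,0,-0.15,-1],[0.056,-0.116,0.024,0,0,-0.2,-1],[0.07,-0.145,0.03,0,0,-0.25,-1],[0.084,-0.174,0.036,0,0,-0.3,-1],[0.098,-0.203,0.042,0,0,-0.35,-1],[0.112,-0.232,0.048,0,0,-0.4,-1]], newtons=10)

```text
time_s: 1.97
ee_pos: [0.3335, 0.2701, 0.2539]
eef_rot: [3.141, 0.0, 2.326]
force: [-0.3, 0.4, -0.3]
grip_width: 0.0439
```

Emit:
servo_tool(rows=[[0.014,-0.03,0.006,0,0,-0.05,-1],[0.028,-0.06,0.012,0,0,-0.1,-1],[0.042,-0.09,0.018,0,0,-0.15,-1],[0.056,-0.12,0.024,0,0,-0.2,-1],[0.07,-0.15,0.03,0,0,-0.25,-1],[0.084,-0.18,0.036,0,0,-0.3,-1],[0.098,-0.21,0.042,0,0,-0.35,-1],[0.112,-0.24,0.048,0,0,-0.4,-1]])

```text
time_s: 2.63
ee_pos: [0.4458, 0.0284, 0.3024]
eef_rot: [3.141, 0.0, 1.923]
force: [0.1, 0.4, 0.2]
grip_width: 0.0004
```

Emit:
servo_tool(rows=[[0.014,-0.03,0,0,0,-0.05,-1],[0.028,-0.06,0,0,0,-0.1,-1],[0.042,-0.09,0,0,0,-0.15,-1],[0.056,-0.12,0,0,0,-0.2,-1],[0.07,-0.15,0,0,0,-0.25,-1],[0.084,-0.18,0,0,0,-0.3,-1],[0.098,-0.21,0,0,0,-0.35,-1],[0.112,-0.24,0,0,0,-0.4,-1]])

```text
time_s: 3.3
ee_pos: [0.5582, -0.2132, 0.3024]
eef_rot: [3.141, 0.0, 1.52]
force: [1.0, 0.4, -0.0]
grip_width: 0.0006
```

```bash
python3 - <<'E'
from h import *
o=ctrl.get_obs(); print(o['ee_pos'],o['eef_rot'],o['qpos'],o['force'])
c=snap('wrist','w1.png'); c['obs']=o; np.save('w1.npy',c,allow_pickle=True); print(c['hand_eye'],c['fx'])
E
```

```text
[ 0.55821211 -0.21321009  0.30235043] [3.14057241e+00 2.62288722e-04 1.52028813e+00] [-4.26199575e-01  3.59075092e-01  1.22169286e+00  1.30357299e-04
  1.55977938e+00 -3.75692877e-01] [ 1.03405289  0.35048674 -0.04776497]
[[-5.64294366e-04 -9.62181030e-01 -2.72410256e-01  7.95008784e-02]
 [ 9.99999690e-01 -3.93196006e-04 -6.82677869e-04 -3.92144154e-04]
 [ 5.49749070e-04 -2.72410556e-01  9.62180953e-01 -1.78391966e-01]
 [ 0.00000000e+00  0.00000000e+00  0.00000000e+00  1.00000000e+00]] 360.75289750207844
```

View pics/w1.png

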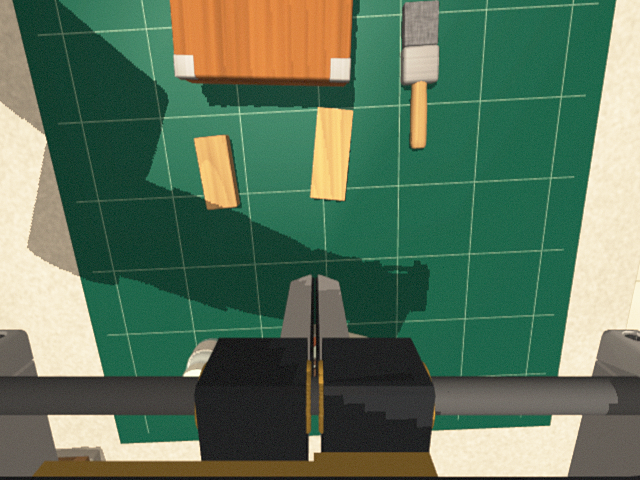

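The wrist view shows the wedge, thin edge near (319–353, 108) and back near (311–347, 200). The lid's right cap is at (340, 70).

```bash
cat >> h.py <<'E'
from scipy.spatial.transform import Rotation as Rn
def wr(c,o):
    # make world->camera rvec,tvec for wrist picture
    T=np.eye(4);T[:3,:3]=Rn.from_euler('xyz',o['eef_rot']).as_matrix();T[:3,3]=o['ee_pos']
    M=np.linalg.inv(T@np.array(c['hand_eye'])); c['rvec']=cv2.Rodrigues(M[:3,:3])[0].ravel(); c['tvec']=M[:3,3]; return c
def woodmask(c,seed):
    im=c['image']; hsv=cv2.cvtColor(im,cv2.COLOR_RGB2HSV)
    m=((hsv[...,0]<25)&(hsv[...,1]>50)&(hsv[...,2]>90)).astype(np.uint8)
    n,l,s,_=cv2.connectedComponentsWithStats(m); k=l[int(seed[1]),int(seed[0])]; return (l==k)
W=np.array([[-55,-22,0],[-55,22,0],[55,-22,0],[55,22,0],[-55,-22,21],[-55,22,21],[55,-22,3],[55,22,3]])/1000
B=np.array([[sx*90,sy*120,z] for sx in(-1,1) for sy in(-1,1) for z in (26,76)])/1000
def place(V,x,y,th): 
    R=np.array([[np.cos(th),-np.sin(th)],[np.sin(th),np.cos(th)]]); return np.c_[V[:,:2]@R.T+[x,y],V[:,2]+.003]
def hull(c,V,p):
    im=np.zeros((480,640),np.uint8); q=cv2.convexHull(proj(c,place(V,*p)).astype(np.float32))
    cv2.fillConvexPoly(im,np.round(q*16).astype(np.int32),255,cv2.LINE_AA,4); return im/255.
E
python3 - <<'E'
from h import *
from scipy.optimize import minimize
c=np.load('w1.npy',allow_pickle=True).item(); wr(c,c['obs'])
m=woodmask(c,(331,155)).astype(float); print(m.sum())
def fit(c,m,V,p0):
    best=None
    f=lambda p:abs(hull(c,V,p*[.01,.01,.1])-m).sum()
    r=minimize(f,np.array(p0)/[.01,.01,.1],method='Nelder-Mead',options=dict(initial_simplex=np.array(p0)/[.01,.01,.1]+np.r_[np.zeros((1,3)),np.eye(3)]*.8,xatol=1e-3,fatol=.1))
    return r.x*[.01,.01,.1],r.fun
print('wrist',fit(c,m,W,[.583,-.155,1.46]))
s=np.load('side0.npy',allow_pickle=True).item(); ms=woodmask(s,(370,295)).astype(float); print(ms.sum())
print('side',fit(s,ms,W,[.583,-.155,1.46]))
s2=np.load('side0.npy',allow_pickle=True).item(); 
for k in ['foot','corner','wedge']:
    r=cams.camera
# corner from wrist cap pixels
print('cap outer corner at lid', atz(c,351,79,.079), 'left', atz(c,175,77,.079))
P=cloud(c); mm=(c['depth']>0)&(abs(P[...,2]-.079)<.006)&(P[...,1]>-.1)&(P[...,1]<.1)
print(np.round(P[75,190:345:30],4))
print('jar',[ (x['p'],x['at']) for x in cams.place_of(cams.camera('side'),'jar')[:1]])
hw=atz(c,200,355,.05);print(hw)
E
```

```text
3243.0
wrist (array([ 0.58165338, -0.15484166,  1.4341365 ]), np.float64(115.39999999999998))
775.0
side (array([ 0.58598111, -0.15261174,  1.41715223]), np.float64(98.13725490196079))
cap outer corner at lid [ 0.6024376 -0.0777325  0.079    ] left [ 0.42214624 -0.06663309  0.079     ]
[[ 0.4376 -0.0654  0.0783]
 [ 0.4683 -0.067   0.0781]
 [ 0.499  -0.0685  0.0778]
 [ 0.5298 -0.07    0.0776]
 [ 0.5606 -0.0716  0.0774]
 [ 0.5913 -0.0732  0.0779]]
jar [(0.92, [0.62, 0.9133])]
[ 0.39154548 -0.41062469  0.05      ]
```

Emit:
servo_tool(rows=[[0.018,-0.035,-0.03,0,0,-0.012,-1],[0.018,-0.035,-0.065,0,0,-0.012,-1],[0.018,-0.035,-0.1,0,0,-0.012,-1],[0.018,-0.035,-0.135,0,0,-0.012,-1],[0.018,-0.035,-0.17,0,0,-0.012,-1],[0.018,-0.035,-0.205,0,0,-0.012,-1],[0.018,-0.035,-0.24,0,0,-0.012,-1],[0.018,-0.035,-0.265,0,0,-0.012,-1]])

```text
time_s: 4.12
ee_pos: [0.5749, -0.2465, 0.0337]
eef_rot: [-3.139, -0.001, 1.51]
force: [0.0, -0.7, -1.0]
grip_width: 0.0003
```

Emit:
servo_tool(rows=[[0,0,-0.01,0,0,0,-1],[0,0,-0.02,0,0,0,-1],[0,0,-0.027,0,0,0,-1],[0,0,-0.027,0,0,0,-1],[0,0,-0.027,0,0,0,-1],[0,0,-0.027,0,0,0,-1],[0,0,-0.027,0,0,0,-1],[0,0,-0.027,0,0,0,-1]])

```text
time_s: 4.78
ee_pos: [0.5753, -0.2467, 0.0075]
eef_rot: [-3.14, -0.001, 1.51]
force: [0.1, 0.1, -0.3]
grip_width: 0.0004
```

```bash
python3 - <<'E'
from h import *
o=ctrl.get_obs(); print(o['ee_pos'],o['eef_rot'],o['force'])
c=snap('wrist','w2.png'); c['obs']=o; np.save('w2.npy',c,allow_pickle=True)
c=snap('side','s2.png');cv2.imwrite('pics/s2c.png',cv2.resize(c['image'][180:360,280:480,::-1],(660,594),interpolation=cv2.INTER_CUBIC))
E
```

```text
[ 0.57529759 -0.24668652  0.00754874] [-3.14022973e+00 -7.98788527e-04  1.51025821e+00] [ 0.06174862  0.06657595 -0.25144689]
```

View pics/w2.png

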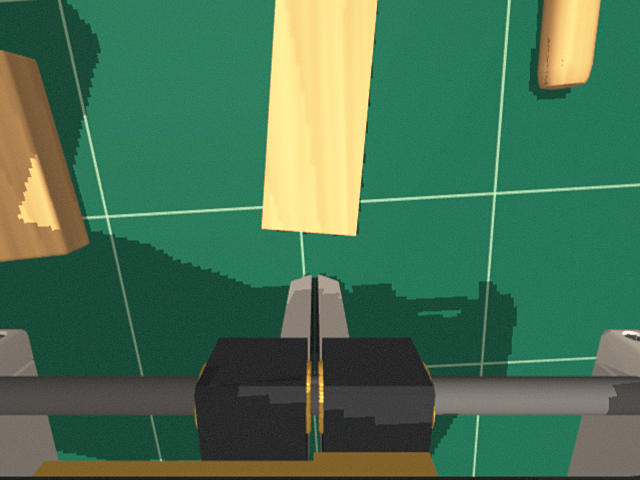

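View pics/s2c.png

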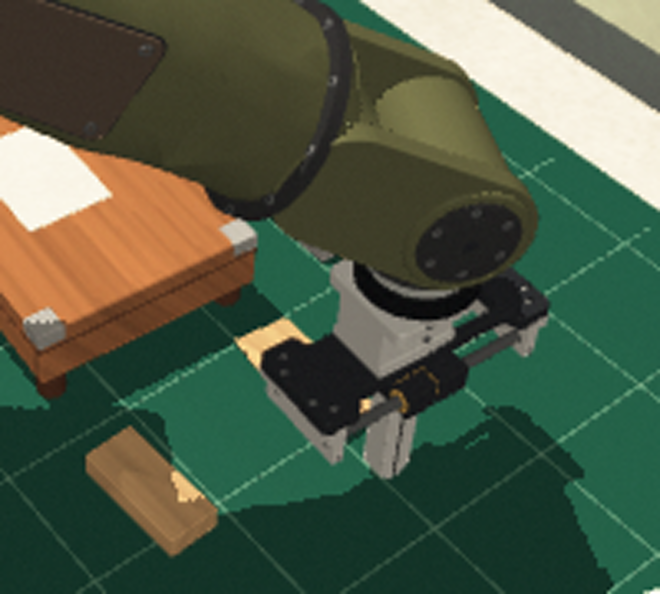

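Emit:
servo_tool(rows=[[0,0.008,0,0,0,0,-1],[0.001,0.016,0,0,0,0,-1],[0.0015,0.022,0,0,0,0,-1],[0.0017,0.026,0,0,0,0,-1],[0.002,0.03,0,0,0,0,-1],[0.002,0.034,0,0,0,0,-1],[0.0025,0.038,0,0,0,0,-1],[0.0025,0.042,0,0,0,0,-1]])

```text
time_s: 5.55
ee_pos: [0.5777, -0.2043, 0.0071]
eef_rot: [-3.14, -0.001, 1.51]
force: [0.4, -1.0, -1.2]
grip_width: 0.0005
```

Emit:
servo_tool(rows=[[0.0002,0.003,0,0,0,0,-1],[0.0004,0.006,0,0,0,0,-1],[0.0006,0.009,0,0,0,0,-1],[0.0008,0.012,0,0,0,0,-1],[0.001,0.015,0,0,0,0,-1],[0.0011,0.018,0,0,0,0,-1],[0.0013,0.02,0,0,0,0,-1],[0.0013,0.02,0,0,0,0,-1]])

```text
time_s: 6.22
ee_pos: [0.579, -0.1838, 0.0072]
eef_rot: [-3.14, -0.001, 1.511]
force: [0.2, 0.8, 0.1]
grip_width: 0.0003
```

```bash
python3 - <<'E'
from h import *
o=ctrl.get_obs(); print(o['ee_pos'],o['eef_rot'],o['force'])
c=snap('wrist','w3.png'); c['obs']=o; np.save('w3.npy',c,allow_pickle=True)
E
```

```text
[ 0.57901521 -0.18381262  0.00715158] [-3.13964279e+00 -1.11595428e-03  1.51055271e+00] [0.18840271 0.82779791 0.06061805]
```

View pics/w3.png

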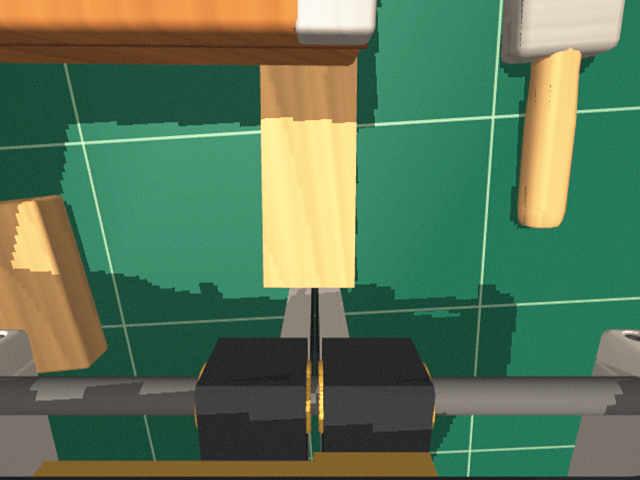

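```bash
python3 - <<'E'
from h import *
c=np.load('w3.npy',allow_pickle=True).item(); wr(c,c['obs'])
a=atz(c,263.5,288,.024);b=atz(c,355.5,288,.024);print('back',a,b,(a+b)/2,np.arctan2(-(a-b)[0]*-1,1))
print('slope pts',atz(c,262,120,.01),atz(c,356,120,.01))
print('lid edge corner',atz(c,374,40,.079),atz(c,300,43,.079))
P=cloud(c); print(P[20,310:372:20])
E
```

```text
back [ 0.55455532 -0.17276644  0.024     ] [ 0.59897785 -0.17542285  0.024     ] [ 0.57676658 -0.17409464  0.024     ] -0.0443933416600901
slope pts [ 0.55963613 -0.09506422  0.01      ] [ 0.60303227 -0.09771124  0.01      ]
lid edge corner [ 0.60081966 -0.08055202  0.079     ] [ 0.58115593 -0.08006214  0.079     ]
[[ 0.58416577 -0.07440433  0.07755387]
 [ 0.58937848 -0.07519775  0.0792401 ]
 [ 0.59473256 -0.07515357  0.07790549]
 [ 0.59974651 -0.07595986  0.07968136]]
```

Emit:
servo_tool(rows=[[0.0001,0.001,0,0,0,0,-1],[0.0001,0.002,0,0,0,0,-1],[0.0002,0.003,0,0,0,0,-1],[0.0003,0.004,0,0,0,0,-1],[0.0003,0.005,0,0,0,0,-1],[0.0004,0.006,0,0,0,0,-1],[0.0004,0.007,0,0,0,0,-1],[0.0005,0.008,0,0,0,0,-1]])

```text
time_s: 6.93
ee_pos: [0.5795, -0.176, 0.0072]
eef_rot: [-3.14, -0.001, 1.51]
force: [-0.0, 0.1, 0.2]
grip_width: 0.0004
```

Emit:
servo_tool(rows=[[0.0001,0.0007,0,0,0,0,-1],[0.0001,0.0014,0,0,0,0,-1],[0.0001,0.002,0,0,0,0,-1],[0.0002,0.0026,0,0,0,0,-1],[0.0002,0.0032,0,0,0,0,-1],[0.0002,0.0038,0,0,0,0,-1],[0.0003,0.0044,0,0,0,0,-1],[0.0003,0.005,0,0,0,0,-1]])

```text
time_s: 7.6
ee_pos: [0.5798, -0.1709, 0.0071]
eef_rot: [-3.14, -0.001, 1.51]
force: [-0.2, -0.9, -0.1]
grip_width: 0.0004
```

```bash
python3 - <<'E'
from h import *
o=ctrl.get_obs(); print(o['ee_pos'],o['eef_rot'],o['force'],o['moment'])
E
```

```text
[ 0.57979926 -0.1708851   0.00714359] [-3.13963263e+00 -1.07152312e-03  1.51048244e+00] [-0.16974169 -0.86447539 -0.08251982] [-0.18403058  0.0734094   0.01012766]
```

Emit:
servo_tool(rows=[[0.0001,0.0007,0,0,0,0,-1],[0.0001,0.0014,0,0,0,0,-1],[0.0001,0.002,0,0,0,0,-1],[0.0002,0.0026,0,0,0,0,-1],[0.0002,0.003,0,0,0,0,-1],[0.0002,0.0034,0,0,0,0,-1],[0.0003,0.0037,0,0,0,0,-1],[0.0003,0.004,0,0,0,0,-1]])

```text
time_s: 8.27
ee_pos: [0.5801, -0.167, 0.0072]
eef_rot: [-3.14, -0.001, 1.51]
force: [-0.4, -1.8, -0.2]
grip_width: 0.0003
```

```bash
python3 - <<'E'
from h import *
o=ctrl.get_obs(); print(o['ee_pos'],o['force'],o['moment'])
E
```

```text
[ 0.58011557 -0.16696956  0.00717485] [-0.44145114 -1.78081814 -0.2285554 ] [-0.41202315  0.04164441  0.01793959]
```

Emit:
servo_tool(rows=[[0.0001,0.0007,0,0,0,0,-1],[0.0001,0.0014,0,0,0,0,-1],[0.0001,0.002,0,0,0,0,-1],[0.0002,0.0026,0,0,0,0,-1],[0.0002,0.003,0,0,0,0,-1],[0.0002,0.0034,0,0,0,0,-1],[0.0003,0.0037,0,0,0,0,-1],[0.0003,0.004,0,0,0,0,-1]])

```text
time_s: 8.93
ee_pos: [0.5805, -0.1642, 0.0073]
eef_rot: [-3.14, 0.001, 1.51]
force: [0.3, -9.9, -0.1]
grip_width: 0.0007
```

```bash
python3 - <<'E'
from h import *
o=ctrl.get_obs(); print(o['ee_pos'],o['force'],o['moment'])
E
```

```text
[ 0.58048135 -0.16415791  0.00733833] [ 0.25991139 -9.87050271 -0.14211117] [-2.01932066  0.16256112  0.02409778]
```

Emit:
servo_tool(rows=[[0,-0.002,0,0,0,0,-1],[0,-0.005,0,0,0,0,-1],[0,-0.01,0,0,0,0,-1],[0,-0.015,0,0,0,0,-1],[0,-0.02,0,0,0,0,-1],[0,-0.025,0,0,0,0,-1],[0,-0.03,0,0,0,0,-1],[0,-0.03,0,0,0,0,-1]])

```text
time_s: 9.6
ee_pos: [0.5804, -0.1952, 0.0073]
eef_rot: [-3.141, 0.001, 1.509]
force: [0.9, 0.6, -0.2]
grip_width: 0.0006
```

Emit:
servo_tool(rows=[[0,0,0.03,0,0,0,-1],[0,0,0.06,0,0,0,-1],[0,0,0.095,0,0,0,-1],[0,0,0.13,0,0,0,-1],[0,0,0.165,0,0,0,-1],[0,0,0.2,0,0,0,-1],[0,0,0.2,0,0,0,-1],[0,0,0.2,0,0,0,-1]])

```text
time_s: 10.27
ee_pos: [0.581, -0.1953, 0.2092]
eef_rot: [3.139, 0.002, 1.509]
force: [-0.7, -0.3, -0.7]
grip_width: 0.0001
```

```bash
python3 - <<'E'
from h import *
o=ctrl.get_obs(); print(o['ee_pos'],o['force'])
c=snap('wrist','w4.png'); c['obs']=o; np.save('w4.npy',c,allow_pickle=True)
s=snap('scene','c4.png'); np.save('scene4.npy',s,allow_pickle=True)
s0=np.load('scene0.npy',allow_pickle=True).item()
def lid(c):
    P=cloud(c); m=(c['depth']>0)&(abs(P[...,0]-.52)<.08)&(abs(P[...,1]-.05)<.1)&(abs(P[...,2]-.079)<.012)
    q=P[m]; A=np.c_[q[:,0]-.52,q[:,1]-.05,np.ones(len(q))]; return np.linalg.lstsq(A,q[:,2],rcond=None)[0],len(q)
print('lid plane before/after',lid(s0),lid(s)); 
wr(c,o); P=cloud(c); m=(c['depth']>0)&(abs(P[...,2]-.079)<.01); print(lid(c))
a=cv2.cvtColor(s0['image'],cv2.COLOR_RGB2GRAY)[205:325,290:420].astype(np.float32);b=cv2.cvtColor(s['image'],cv2.COLOR_RGB2GRAY)[205:325,290:420].astype(np.float32)
print(abs(a-b).max(),abs(a-b).mean(),cv2.phaseCorrelate(a[40:,20:],b[40:,20:]))
cv2.imwrite('pics/c4c.png',np.hstack([cv2.resize(x['image'][205:325,240:420,::-1],(400,267),interpolation=cv2.INTER_CUBIC) for x in(s0,s)]))
E
```

```text
[ 0.58101755 -0.19532174  0.20920852] [-0.67942566 -0.25678764 -0.73015625]
lid plane before/after (array([-0.00286708,  0.00059459,  0.07752436]), 3916) (array([-0.00071241,  0.00119168,  0.07754594]), 3908)
(array([-0.00052254,  0.00078034,  0.07815789]), 11589)
113.0 7.7766666 ((0.17582436064051166, 0.1539770141032264), 1.045278517405192)
```

View pics/w4.png

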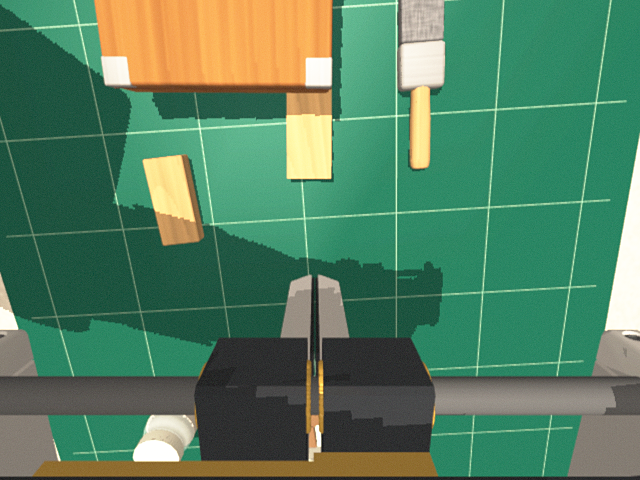

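View pics/c4c.png

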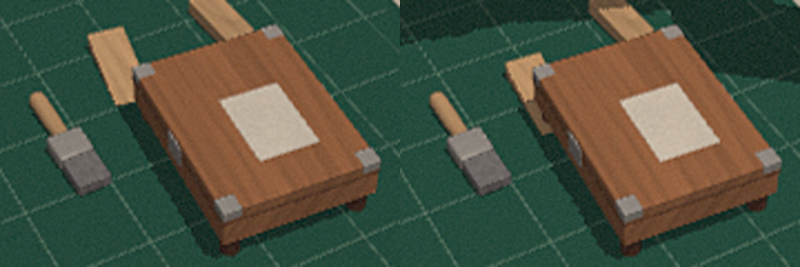

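```bash
python3 - <<'E'
from h import *
c=np.load('w4.npy',allow_pickle=True).item(); wr(c,c['obs'])
for u,v in[(332,86.5),(104,85)]: print(atz(c,u,v,.079))
print('back',atz(c,287.5,179,.024),atz(c,331.5,179.5,.024))
a=np.load('scene0.npy',allow_pickle=True).item();b=np.load('scene4.npy',allow_pickle=True).item()
ga,gb=[cv2.cvtColor(x['image'],cv2.COLOR_RGB2GRAY) for x in(a,b)]
mask=np.zeros((480,640),np.uint8); q=cv2.convexHull(proj(a,place(np.array([[sx*.086,sy*.116,.076] for sx in(-1,1) for sy in (-1,1)]),.520,.0476,-.063)).astype(np.float32)); cv2.fillConvexPoly(mask,q.astype(np.int32),255)
Wm=np.eye(2,3,dtype=np.float32)
print(cv2.findTransformECC(ga,gb,Wm,cv2.MOTION_EUCLIDEAN,(3,200,1e-7),mask,3))
E
```

```text
[ 0.6020308  -0.07803373  0.079     ]
[ 0.42199887 -0.06581066  0.079     ]
back [ 0.55650489 -0.15423407  0.024     ] [ 0.60037174 -0.15745979  0.024     ]
(0.9991729620897303, array([[ 0.9999905 , -0.00435336,  1.2833118 ],
       [ 0.00435336,  0.9999905 , -1.416378  ]], dtype=float32))
```

Emit:
servo_tool(rows=[[0.001,0.03,0,0,0,0,-1],[0.003,0.06,0,0,0,0,-1],[0.005,0.09,-0.01,0,0,0,-1],[0.0065,0.12,-0.035,0,0,0,-1],[0.0065,0.1325,-0.065,0,0,0,-1],[0.0065,0.1325,-0.09,0,0,0,-1],[0.0065,0.1325,-0.11,0,0,0,-1],[0.0065,0.1325,-0.11,0,0,0,-1]])

```text
time_s: 11.03
ee_pos: [0.5838, -0.0617, 0.0905]
eef_rot: [-3.13, -0.001, 1.51]
force: [-0.5, -0.5, -1.6]
grip_width: 0.0005
```

Emit:
servo_tool(rows=[[0,0,-0.004,0,0,0,-1],[0,0,-0.008,0,0,0,-1],[0,0,-0.011,0,0,0,-1],[0,0,-0.014,0,0,0,-1],[0,0,-0.0155,0,0,0,-1],[0,0,-0.017,0,0,0,-1],[0,0,-0.0185,0,0,0,-1],[0,0,-0.02,0,0,0,-1]])

```text
time_s: 11.7
ee_pos: [0.5854, -0.0622, 0.0779]
eef_rot: [-3.136, 0.0, 1.51]
force: [-30.1, 3.5, 77.2]
grip_width: 0.0003
```

```bash
python3 - <<'E'
from h import *
o=ctrl.get_obs(); print(o['ee_pos'],o['eef_rot'],o['force'])
E
```

```text
[ 0.58536316 -0.06220349  0.07790721] [-3.13582499e+00  3.90050716e-04  1.50988842e+00] [-30.12702663   3.4981524   77.18821001]
```

Emit:
servo_tool(rows=[[0,0,0,0,0,0,-1],[0,0,0,0,0,0,-1],[0,0,0,0,0,0,-1],[0,0,0,0,0,0,-1],[0,0,0,0,0,0,-1],[0,0,0,0,0,0,-1],[0,0,0,0,0,0,-1],[0,0,0,0,0,0,-1]])

```text
time_s: 12.37
ee_pos: [0.5861, -0.0625, 0.0791]
eef_rot: [-3.138, 0.001, 1.51]
force: [-1.5, -0.5, 12.5]
grip_width: 0.0002
```

```bash
python3 - <<'E'
from h import *
o=ctrl.get_obs(); print(o['ee_pos'],o['eef_rot'],o['force'])
s=snap('scene','c5.png'); np.save('scene5.npy',s,allow_pickle=True)
w=snap('wrist','w5.png');w['obs']=o;np.save('w5.npy',w,allow_pickle=True)
E
```

```text
[ 0.58610931 -0.06250506  0.07909964] [-3.13797864e+00  7.89129149e-04  1.50975353e+00] [-1.49384962 -0.5075594  12.52241849]
```

View pics/w5.png

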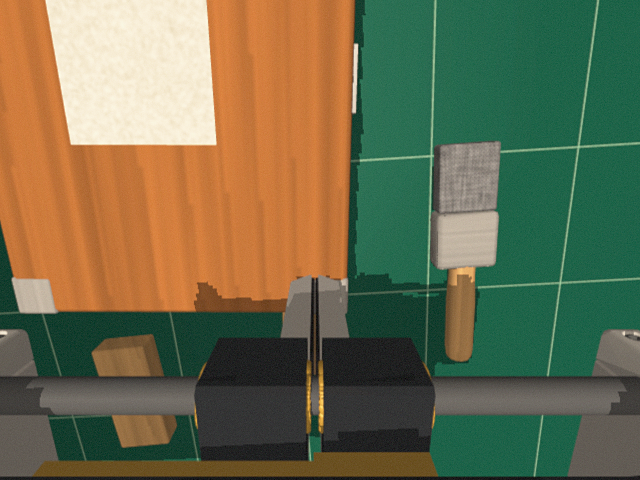

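View pics/c5.png

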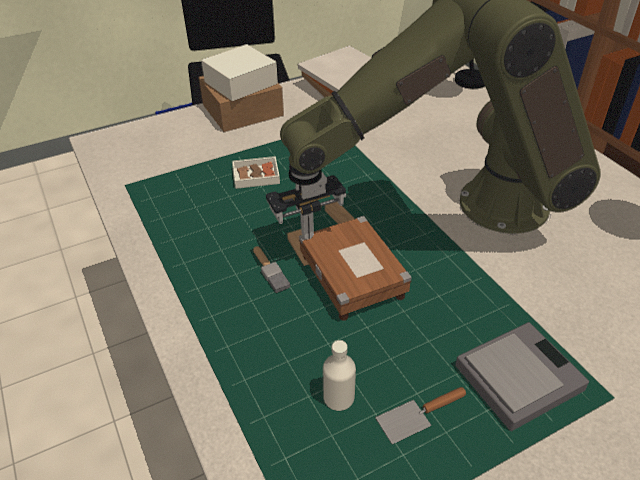

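```bash
python3 - <<'E'
from h import *
a=np.load('scene0.npy',allow_pickle=True).item();d=np.load('scene4.npy',allow_pickle=True).item();b=np.load('scene5.npy',allow_pickle=True).item()
def lid(c):
    P=cloud(c); m=(c['depth']>0)&(abs(P[...,0]-.52)<.08)&(abs(P[...,1]-.08)<.08)&(abs(P[...,2]-.079)<.015)
    q=P[m]; A=np.c_[q[:,0]-.52,q[:,1]-.05,np.ones(len(q))]; return np.linalg.lstsq(A,q[:,2],rcond=None)[0]
print([lid(x) for x in(a,d,b)])
mask=np.zeros((480,640),np.uint8); q=cv2.convexHull(proj(a,place(np.array([[sx*.088,y,.076] for sx in(-1,1) for y in (-.08,.118)]),.520,.0476,-.063)).astype(np.float32)); cv2.fillConvexPoly(mask,q.astype(np.int32),255)
g=[cv2.cvtColor(x['image'],cv2.COLOR_RGB2GRAY) for x in(a,d,b)]
ctr=np.array([355,268,1])
for i,j in((0,1),(0,2),(1,2)):
    _,W_=cv2.findTransformECC(g[i],g[j],np.eye(2,3,dtype=np.float32),cv2.MOTION_EUCLIDEAN,(3,200,1e-7),mask,3); print(i,j,W_@ctr-ctr[:2],W_[1,0])
w=wr(*[(c:=np.load('w5.npy',allow_pickle=True).item()),c['obs']])
for u,v in [(57.5,312),(347,280),(350,160),(13,279)]: print(atz(w,u,v,.079))
cv2.imwrite('pics/c5c.png',np.hstack([cv2.resize(x['image'][205:325,260:410,::-1],(400,320),interpolation=cv2.INTER_CUBIC) for x in(d,b)]))
E
```

```text
[array([-0.00285761,  0.00025365,  0.0775402 ]), array([-0.00010805,  0.00133228,  0.07752696]), array([-0.00105508,  0.0009262 ,  0.07760306])]
0 1 [0.18384649 0.20600491] -0.0014210145
0 2 [-0.0150091   0.26322691] -0.004660612
1 2 [-0.20070981  0.05665283] -0.0040932456
[ 0.44463981 -0.06597848  0.079     ]
[ 0.60330632 -0.05667747  0.079     ]
[0.60705113 0.00549317 0.079     ]
[ 0.42587338 -0.04546187  0.079     ]
```

View pics/c5c.png

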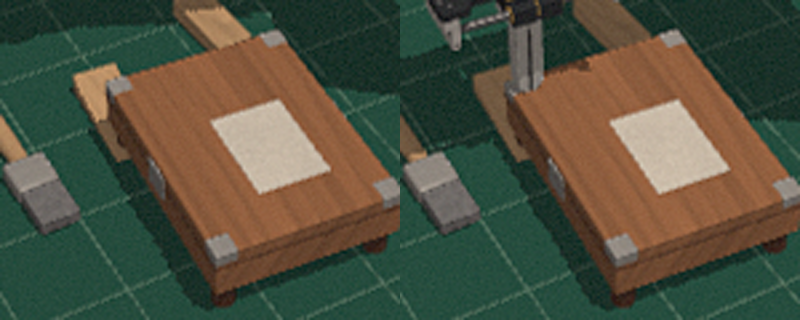

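Emit:
servo_tool(rows=[[0,0,-0.0012,0,0,0,-1],[0,0,-0.0014,0,0,0,-1],[0,0,-0.0016,0,0,0,-1],[0,0,-0.0016,0,0,0,-1],[0,0,-0.0016,0,0,0,-1],[0,0,-0.0016,0,0,0,-1],[0,0,-0.0016,0,0,0,-1],[0,0,-0.0016,0,0,0,-1]])

```text
time_s: 13.13
ee_pos: [0.5863, -0.0626, 0.0789]
eef_rot: [-3.139, 0.001, 1.51]
force: [-8.7, 2.1, 18.8]
grip_width: 0.0008
```

```bash
python3 - <<'E'
from h import *
o=ctrl.get_obs(); print(o['ee_pos'],o['force'],o['time_s'])
s=cams.camera('scene'); P=cloud(s); m=(s['depth']>0)&(abs(P[...,0]-.52)<.08)&(abs(P[...,1]-.08)<.08)&(abs(P[...,2]-.079)<.015)
q=P[m]; print(np.linalg.lstsq(np.c_[q[:,0]-.52,q[:,1]-.05,np.ones(len(q))],q[:,2],rcond=None)[0])
if o['force'][2]>10 and o['force'][2]<35: print(hand_in())
E
```

```text
[ 0.58626714 -0.06258412  0.07888878] [-8.69770129  2.06806658 18.77195353] 13.1333
[-0.00302228  0.00196736  0.07755924]
the job is handed in; nothing more can be done
None
```

I pushed the wedge thin edge first under the short foot with the closed fingers, about 53 mm in all. It jammed there, and the push force rose from about 2 N to 10 N, so I stopped. I then pressed on the lid corner above that foot and handed the job in at about 13 s, still pressing with about 19 N down.

- **Level:** The lid looked level to within about 0.003 rad before wedging, after it and under the press. That is at the camera's noise level. Unwedged, the press should have tipped it 0.05 to 0.09 rad.
- **In place:** The box's image shifted about a quarter of a pixel, which is under 1 mm. Two cameras hinted at a tiny turn of about 0.005 rad or less. In the pictures the block and brush had not moved and the wedge stayed put after the press.

**What did not go as planned:**
- **Overshoot on the first press:** It reached 77 N down, with 30 N sideways, because the arm is stiffer than I allowed for. I eased off at once. The pictures after that, at about 12 N, showed no wedge slip or box shift.
- **Sideways load at the end:** The final press still carried about 9 N sideways. I did not re-check the box's position at that load; I only checked the lid's level.
- **Contact point:** The fingers sit about 2 mm from the estimated corner point.

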